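# Touch off the router table, then hold its guard open

## Robot

A 6-joint arm with a two-finger parallel gripper is mounted at the origin on the work surface. World frame = base frame: x ahead of the robot, y to its left, z up, the work surface at z = 0. Lengths are in m, angles in rad, forces in N, time in s.
With the tool pointing down it reaches from about 0.3 to 0.875 m from the base axis. Payload 6.4 kg.
Tool frame: the origin (TCP) lies midway between the tips of the shut fingers; the grasp point (between the pads) lies 19 mm behind it (ctrl.pinch_z is the distance from the TCP to the grasp point, in m); z points along the fingers, y is the line along which they close (so a half turn about z gives the same grasp; the last joint's range is limited). The gripper opens to 85 mm and grips with 20 to 120 N. Pads are 22 mm wide; open, the fingers measure 114 mm over their backs; the gripper's body (76 mm by 85 mm) begins 54 mm behind the grasp point. The pads swing forward as they close: fully open they stand 13 mm farther back than shut.
Start: joints at [-1.501, 0.181, 1.607, -0, 1.354, -0.206], TCP at [0.157, -0.553, 0.206] pointing down, gripper open.
Joint ranges: [-2.99, 2.99], [-0.89, 2.07], [0.3, 2.58], [-1.14, 4.28], [0, 2.63], [-3.12, 3.12]. Speed limits (rad/s): [2.57, 2.57, 3.01, 3.14, 3.14, 3.14].

## Interface

Orientations are given as a unit quaternion [w, x, y, z].
In Python, from bench import ctrl gives the robot as it stands.
- The arm moves only by the tool apply_moves, never from a script. Its argument "moves" is a list of rows, each an object with "jaw": the opening, from 0 (shut) to 1 (fully open); "offset": the shift along the tool's x, y, z in mm, a list of three; "rot": the turn, a rotation vector about the tool's x, y, z in degrees, a list of three. In form: [{"jaw": jaw, "offset": [dx, dy, dz], "rot": [ax, ay, az]}, ...]. A call has exactly 5 rows; each row shifts and turns the commanded pose from where the row before left it, along the tool's axes as they then stand; what a row does not reach is not made up. A row lasts 1/8 s, in which the tool goes at most 62.5 mm and 10.7 degrees, less where a joint would pass 70% of its speed; a pose out of reach is approached as far as the arm can. A call is refused whole if a number of a shift passes 62.5 or a number of a turn 10.7, either way. A call with a gripper value outside its range is refused whole. The fingers move at their own pace and stop on an object; the grip force is fixed at half the most. Time passes only in rows, so rows that do not move let the fingers close, or fill a call up. It gives the time, the measured TCP pose, the force, the opening and the grip force at its end, in the units of the state.
- ctrl.get_obs(): the state, without advancing time (a new reading comes with each control period).
- ctrl.camera(name): name is "scene" or "top" or "wrist"; returns (picture, depth): 400x640x3 uint8, red, green, blue; 400x640 float32, m along the optical axis (not along the pixel's ray), 0 where there is no reading.
- ctrl.camera_params(name): a dict with "K" (3x3 intrinsics, pixels), "cam_to_world" (4x4, takes a point from camera to world coordinates); the wrist camera has in their place "mount" (4x4, takes a point from camera to tool coordinates, whose origin is the TCP and whose axes are the flange's). Camera axes: x right, y down, z forward; pixel columns grow to the right and rows downward; lengths in m; the calibration is good to about 2 mm. A picture is of the moment at which its call begins: read the wrist's pose just before it. camera_params takes no time and is no camera call.
- ctrl.hand_in(): hands the job in; it is judged then, once.
Trained networks look in the newest picture that a camera, given by its name, has taken for a name from the list of things; names that differ only in an ending like _2 or _b are one class to them, and where a whole thing is asked for, a point or a joint stands for the part that bears it (a point fixed in the world has none). Each returns a list of dicts, best first, with "score" (0 to 1); they miss things now and then, are a little off and sometimes report something else, mostly with a low value. They report only what shows in the picture. A call takes as long as a camera call. They do not tell look-alikes from the thing itself.
- ctrl.outline_of(camera, target): "region" (400x640 bool, what is visible of it) and "position" ([column, row] in pixels, amid what is visible of it).
The state is a dict: "time_s": time; "q": joint angles; "dq": joint speeds; "joint_efforts": joint torques, N m; "eef_pos": TCP position; "eef_rot": TCP orientation; "wrist_force": force on the tool from outside, world axes, zero at the start; "torque": the same for the moment, N m; "opening": opening from 0.0 (shut) to 1.0 (fully open); "grasp_force": force on a finger pad.
Only numpy, scipy, OpenCV 4.12 (cv2) and the standard library are available. Lean on these libraries where they do the work, as an engineer would, in place of code of your own. Each camera call takes 0.05 s, during which the arm holds its last target. There are 200 camera calls.

## Task

Check the router table's set-up: take the gauge probe out of its wooden block and lightly touch its tip to the top of the round steel button, then to the top of the square one. Then, with the probe alone, push the spring-closed swing guard away until it stands 45 degrees open and finish while holding it there, the probe still in the gripper, pressing on the guard, its tip clear of the table top. Keep fingers and arm off the guard, let nothing touch the cutter, and leave the other things where they are.

Things in the scene. Friction and masses are not known exactly. Their poses are not given: they have to be found in the camera images.
- rtable: Benchtop router table, fixed: plywood plinth with a black top 310 (x) x 330 (y) mm; top surface 90 mm above the bench. Origin under its centre at bench level; its own x points away from the robot at yaw 0, y to the left.
- cutter: Steel router cutter, 20 mm diameter, standing 22 mm above the middle of the table top, under the closed guard. Origin on its axis at the height of the table top. Must not be touched.
- guard (a joint): Opening angle of the swing guard (rad): 0 closed (a stop), up to 1.6. Upright hinge; seen from above it opens counter-clockwise, so its free end moves away from the robot (table +x). A spring closes it: about 0.07 N m at 0, 0.17 N m at 45 degrees (about 1.3 N at guard_push).
- guard_arm: Aluminium guard plate over the cutter, turns with the joint. Origin on the hinge axis at table-top height (table x 0, y +100 mm); axes as the table's when closed. Plate 6 mm thick, underside 29 mm above the top, reaching to y = -160 mm, x -28 to +36 mm. A hub 32 mm across at the hinge rises 42 mm.
- guard_push (a point): Point on the push face of the guard's upturned lip, 6 mm thick, along its near edge (face at guard x -28 mm, y -20 to -160 mm, 29 to 65 mm above the table top). The point lies at guard y -135 mm, 47 mm above the table top, and turns with the guard.
- guard_hinge (a point): Point on the guard's upright hinge axis, 47 mm above the table top.
- button_round: Round steel reference button, 24 mm across, 8 mm high, fixed on the near part of the table top. Origin under its centre. It and the square one may change places.
- button_square: Square steel reference button, 23 mm wide, 8 mm high, fixed on the near part of the table top. Origin under its centre.
- round_top (a point): Centre of the round button's top face, 98 mm above the bench.
- square_top (a point): Centre of the square button's top face, 98 mm above the bench.
- probe: Loose gauge probe, 60 to 130 g, 141 mm long, upright in the block, tip down. Origin at the tip, z up along it. Steel rod 10 mm in diameter, 66 mm long, coned to 5 mm over the last 8 mm; above it a square light-wood handle 21 x 21 mm (faces along its x and y), 66 to 141 mm above the tip, resting on the block's top. Lift it 70 mm straight up to clear the block.
- probe_tip (a point): The probe's tip.
- probe_grip (a point): Place to grip on the handle, on the axis 98 mm above the tip.
- stand: Fixed wooden block 70 x 70 x 75 mm with a 15 mm hole in which the probe stands; origin under its centre. Left or right of the router table; it may change places with the small box.
- small_box: Bystander: open wooden box 100 x 80 x 45 mm, origin under its centre.
- offcut: Bystander: dark wood offcut 45 x 30 x 22 mm at the far right of the router table's top.
- collet_nut: Bystander: steel ring nut 28 mm across, 16 mm high, on the right part of the router table's top.
- chisel: Bystander: hand tool 220 mm long with an orange handle, lying at the left of the bench.
- glue: Bystander: glue bottle 60 mm across, 170 mm high, standing at the far left.
- mallet: Bystander: hammer 260 mm long lying at the right of the bench.
- slips: Bystander: stack of dark wood slips 160 x 60 x 32 mm, lying on the bench, far right.
Not all that is in view belongs to the job. What is meant by the probe is not green, purple or turquoise, and is the smaller of those in its own colour.

How it is judged:
By the outcome, as a careful person would: the job done as asked, in the order asked, and still so for the second after the job is handed in, while the arm keeps its last pose, push and grip.
It also fails if it takes over 58 s, if anything falls off the work surface, if the arm or the gripper's body presses on something with over 40 N, if the wrist force passes 120 N, or if a joint passes its speed limit or range.

## Working session

There is one attempt and no reset: what is moved stays moved. The work goes in short steps, Python scripts to look and compute and a tool call to move; the robot and the scene stay as the last step left them, time stands still between calls to the robot, and variables do not carry over. Pictures are saved under pics/ and viewed, at most 10 in all, crops included, and the job is handed in when it is done.

Besides the shell and the picture viewer there is one more tool, called after "Call:" by a JSON object that holds its "method" and its "body". apply_moves: Moves the arm, as the interface text tells. Its arguments: {"type":"object","properties":{"moves":{"type":"array"}},"required":["moves"]}

```bash
ls; mkdir -p pics
python3 - <<'E'
from bench import ctrl
import cv2,numpy as np
o=ctrl.get_obs();print(o['time_s'],o['eef_pos'],o['eef_rot'],o['opening'],ctrl.pinch_z)
for n in ['scene','top']:
    p,d=ctrl.camera(n);cv2.imwrite(f'pics/{n}0.png',p[:,:,::-1]);np.save(f'{n}.npy',d)
    P=ctrl.camera_params(n);print(n,np.round(P['K'],1).tolist(),np.round(P['cam_to_world'],3).tolist())
E
```

```text
pics
0.0 [ 0.15655591 -0.55264088  0.20465187] [-9.00089304e-04  9.90505515e-01  1.37470040e-01  5.34590256e-05] 1.0032742962806487 0.0187
scene [[431.2, 0.0, 318.9], [0.0, 431.2, 192.7], [0.0, 0.0, 1.0]] [[0.562, 0.694, -0.451, 1.067], [0.827, -0.463, 0.318, -0.366], [0.012, -0.551, -0.834, 1.047], [0.0, 0.0, 0.0, 1.0]]
top [[377.4, 0.0, 320.5], [0.0, 377.4, 200.8], [0.0, 0.0, 1.0]] [[-0.01, -0.983, 0.181, 0.38], [-1.0, 0.011, 0.005, -0.015], [-0.007, -0.181, -0.984, 1.134], [0.0, 0.0, 0.0, 1.0]]
```

View pics/top0.png

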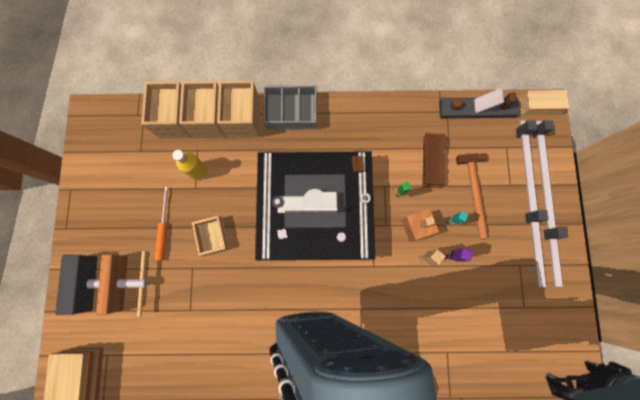

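View pics/scene0.png

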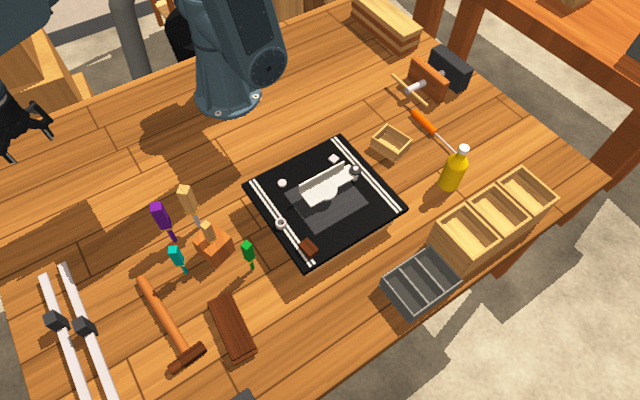

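```bash
cat > h.py <<'E'
from bench import ctrl
import cv2,numpy as np
from scipy.spatial.transform import Rotation as R
def obs():
    return ctrl.get_obs()
def pose(o=None):
    o=o or obs();T=np.eye(4);q=np.array(o['eef_rot']);T[:3,:3]=R.from_quat(q[[1,2,3,0]]).as_matrix();T[:3,3]=o['eef_pos'];return T
def cam(n,T=None):
    P=ctrl.camera_params(n)
    return P['K'],(P['cam_to_world'] if n!='wrist' else T@P['mount'])
def px(K,C,uv,d=None,z=None):
    uv=np.atleast_2d(uv).astype(float);r=np.c_[uv,np.ones(len(uv))]@np.linalg.inv(K).T
    if z is None: return (r*np.reshape(d,(-1,1)))@C[:3,:3].T+C[:3,3]
    w=r@C[:3,:3].T; s=(z-C[2,3])/w[:,2:]; return C[:3,3]+s*w
def proj(K,C,X):
    X=np.atleast_2d(X);c=(X-C[:3,3])@C[:3,:3];u=c@K.T;return u[:,:2]/u[:,2:]
E
python3 - <<'E'
from h import *
for n in ['top','scene']:
    K,C=cam(n);d=np.load(n+'.npy')
    for t in ['probe','stand','button_round','button_square','guard_arm','rtable','small_box','collet_nut','offcut']:
        for r in ctrl.outline_of(n,t)[:4]:
            m=r['region']; v,u=np.nonzero(m&(d>0))
            if len(u)<3: continue
            W=px(K,C,np.c_[u,v],d[v,u]); 
            print(n,t,round(r['score'],2),np.round(r['position']),len(u),'med',np.round(np.median(W,0),3),'zmax',round(np.percentile(W[:,2],97),3))
E
```

```text
top probe 0.67 [402. 186.] 155 med [ 0.6   -0.238  0.123] zmax 0.144
top probe 0.66 [430. 258.] 280 med [ 0.411 -0.295  0.173] zmax 0.188
top probe 0.63 [458. 251.] 320 med [ 0.416 -0.366  0.159] zmax 0.185
top probe 0.52 [456. 219.] 145 med [ 0.515 -0.381  0.118] zmax 0.143
top stand 0.94 [415. 226.] 583 med [ 0.499 -0.281  0.074] zmax 0.079
top button_round 0.43 [339. 235.] 52 med [ 0.472 -0.066  0.099] zmax 0.101
top button_round 0.41 [310. 201.] 1014 med [0.562 0.015 0.126] zmax 0.156
top button_square 0.56 [211. 237.] 1094 med [0.483 0.32  0.011] zmax 0.047
top button_square 0.44 [280. 231.] 64 med [0.481 0.097 0.098] zmax 0.101
top guard_arm 0.75 [309. 203.] 1000 med [0.562 0.014 0.126] zmax 0.156
top rtable 0.85 [315. 204.] 12559 med [0.553 0.008 0.091] zmax 0.128
top rtable 0.6 [363. 197.] 72 med [ 0.578 -0.134  0.105] zmax 0.109
top rtable 0.15 [281. 232.] 60 med [0.481 0.097 0.098] zmax 0.101
top small_box 0.62 [211. 238.] 1023 med [0.486 0.319 0.01 ] zmax 0.047
top small_box 0.39 [315. 207.] 12151 med [0.553 0.009 0.091] zmax 0.128
top small_box 0.36 [282. 230.] 65 med [0.
[... 492 characters left out ...]
0.527 -0.304  0.074] zmax 0.079
scene button_round 0.52 [285. 183.] 63 med [ 0.471 -0.071  0.099] zmax 0.102
scene button_round 0.33 [327. 181.] 1234 med [0.554 0.007 0.127] zmax 0.156
scene button_square 0.57 [333. 155.] 37 med [0.481 0.093 0.099] zmax 0.103
scene button_square 0.21 [283. 221.] 119 med [ 0.576 -0.137  0.104] zmax 0.109
scene guard_arm 0.94 [328. 182.] 1274 med [0.554 0.009 0.127] zmax 0.157
scene rtable 0.92 [324. 198.] 12224 med [ 0.586 -0.01   0.092] zmax 0.133
scene rtable 0.25 [324. 183.] 1269 med [0.554 0.008 0.127] zmax 0.156
scene small_box 0.87 [391. 140.] 1063 med [0.481 0.316 0.023] zmax 0.048
scene offcut 0.62 [307. 250.] 239 med [ 0.676 -0.122  0.112] zmax 0.116
```

The wood-coloured candidates are the big one at scene (189,202), handle top at z≈0.19, and the small one in the block at scene (207,231), top at 0.15. The second fits: it is the smaller of its colour, and its top is at 75+75 mm, as the description requires. Purple (160,219), turquoise (177,258) and green (248,250) are excluded. I'll confirm this with a crop and measure the table and the block.

Run:
```python
from h import *
p=cv2.imread('pics/scene0.png');cv2.imwrite('pics/crop.png',cv2.resize(p[170:290,130:290],None,fx=5,fy=5)[:600])
for n in ['top','scene']:
    K,C=cam(n);d=np.load(n+'.npy');v,u=np.nonzero(d>0);W=px(K,C,np.c_[u,v],d[v,u])
    def rect(s,name):
        A=W[s]; r=cv2.minAreaRect((A[:,:2]*1000).astype(np.float32)); print(n,name,len(A),np.round(r[0],1),np.round(r[1],1),round(r[2],1),'z',np.round(np.median(A[:,2]),4))
    box=lambda x0,x1,y0,y1,z0,z1:(W[:,0]>x0)&(W[:,0]<x1)&(W[:,1]>y0)&(W[:,1]<y1)&(W[:,2]>z0)&(W[:,2]<z1)
    rect(box(.35,.8,-.2,.22,.085,.096),'table')
    rect(box(.44,.58,-.36,-.22,.065,.085),'block')
    rect(box(.47,.56,-.34,-.25,.142,.156),'handle')
    rect(box(.44,.51,-.10,-.03,.0955,.104),'round')
    rect(box(.44,.51,.06,.13,.0955,.104),'square')
    rect(box(.5,.7,-.1,.13,.145,.16),'lip')
    rect(box(.5,.7,-.1,.1,.117,.13),'plate')
    rect(box(.5,.65,.07,.15,.129,.137),'hub')
```

```text
top table 11138 [603.1  31. ] [380.1 386.1] 89.5 z 0.0905
top block 511 [ 506.5 -296.2] [69.1 70.9] 17.6 z 0.0752
top handle 66 [ 505.9 -296. ] [20.3 20.3] 20.0 z 0.1496
top round 54 [471.4 -65.6] [23.1 19.7] 44.1 z 0.0987
top square 68 [481.9  97.5] [25.3 22.6] 12.0 z 0.0983
top lip 157 [538.3  17.2] [137.    6.1] 89.3 z 0.1544
top plate 839 [567.9  23.4] [152.4  61.8] 89.2 z 0.1254
top hub 84 [552.9  99.4] [57.1 29.9] 32.2 z 0.1325
scene table 10432 [602.9  28.2] [394.2 381.3] 0.0 z 0.0913
scene block 617 [ 504.5 -300.2] [74.1 71.1] 17.0 z 0.076
scene handle 90 [ 505.1 -299.8] [22.8 22.3] 14.5 z 0.1506
scene round 61 [481.9 -63.2] [63.3 43.4] 87.4 z 0.0991
scene square 63 [479.5  92.1] [23.5 49.4] 14.0 z 0.0985
scene lip 209 [537.5  12.3] [138.    9.7] 89.3 z 0.1542
scene plate 953 [567.7  21.3] [ 62.3 157.2] 1.4 z 0.1262
scene hub 83 [558.9  92.7] [53.8 30.8] 66.9 z 0.1328
```

View pics/crop.png

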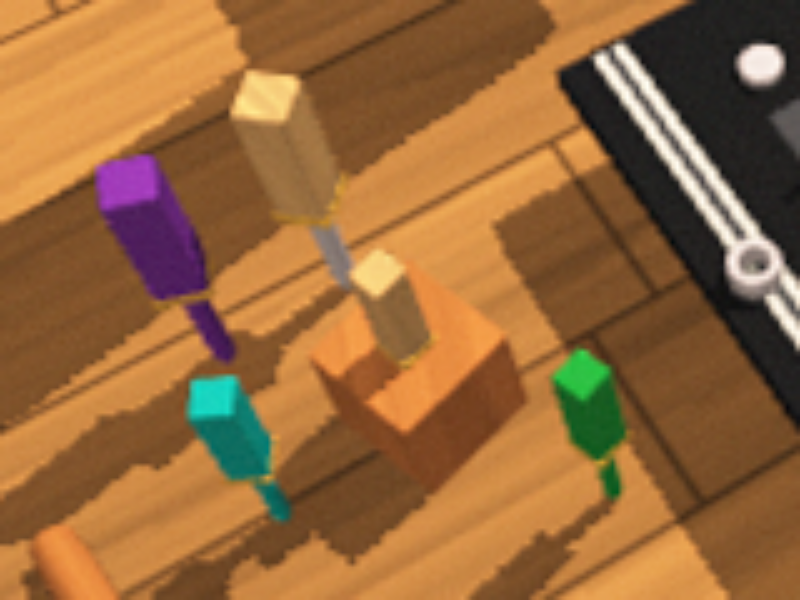

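Confirmed: the small wooden probe stands in the block, at crop (385,300). The tall wooden one behind it stands on the bench. I'm moving above it.

Call:
{"method": "apply_moves", "body": {"moves": [{"jaw": 1,"offset": [25,-10,-30],"rot": [0,0,0]},{"jaw": 0.8,"offset": [42,-16,-25],"rot": [0,0,-1.8]},{"jaw": 0.6,"offset": [42,-16,0],"rot": [0,0,0]},{"jaw": 0.55,"offset": [42,-16,0],"rot": [0,0,0]},{"jaw": 0.55,"offset": [42,-16,0],"rot": [0,0,0]}]}}

```text
time_s: 1.62
eef_pos: [0.3206, -0.4252, 0.2608]
eef_rot: [0.0, 0.988, 0.153, 0.0]
wrist_force: [0.7, -0.8, -0.1]
opening: 0.552
grasp_force: 0.0
```

Call:
{"method": "apply_moves", "body": {"moves": [{"jaw": 0.55,"offset": [42,-16,0],"rot": [0,0,0]},{"jaw": 0.55,"offset": [42,-16,0],"rot": [0,0,0]},{"jaw": 0.55,"offset": [42,-16,0],"rot": [0,0,0]},{"jaw": 0.55,"offset": [40,-14,0],"rot": [0,0,0]},{"jaw": 0.55,"offset": [25,-10,0],"rot": [0,0,0]}]}}

```text
time_s: 2.25
eef_pos: [0.4812, -0.2983, 0.2607]
eef_rot: [0.0, 0.988, 0.154, 0.0]
wrist_force: [-0.4, -0.2, -0.4]
opening: 0.553
grasp_force: 0.0
```

```bash
cat >> h.py <<'E'
def rpt(tgt=None):
    o=obs();T=pose(o);print('t',round(o['time_s'],2),'pos',np.round(T[:3,3],4),'x',np.round(T[:3,0],3),'z',np.round(T[:3,2],3),'F',np.round(o['wrist_force'],2),'op',round(o['opening'],3),'g',round(o['grasp_force'],1))
    if tgt is not None: print('d tool mm',np.round(1000*T[:3,:3].T@(np.array(tgt)-T[:3,3]),1))
    return T
def pts(d,K,C):
    v,u=np.nonzero(d>0);return px(K,C,np.c_[u,v],d[v,u])
E
python3 - <<'E'
from h import *
T=rpt([.5055,-.298,.0915]);p,d=ctrl.camera('wrist');cv2.imwrite('pics/w1.png',p[:,:,::-1]);K,C=cam('wrist',T)
print(np.round(ctrl.camera_params('wrist')['mount'],3).tolist())
W=pts(d,K,C)
def rect(x0,x1,y0,y1,z0,z1,name):
    s=(W[:,0]>x0)&(W[:,0]<x1)&(W[:,1]>y0)&(W[:,1]<y1)&(W[:,2]>z0)&(W[:,2]<z1);A=W[s]
    if len(A)<5: print(name,len(A));return
    r=cv2.minAreaRect((A[:,:2]*1000).astype(np.float32));print(name,len(A),np.round(r[0],1),np.round(r[1],1),round(r[2],1),np.round(np.median(A,0),4))
rect(.48,.53,-.33,-.27,.142,.156,'handle');rect(.44,.58,-.36,-.22,.068,.082,'block')
E
```

```text
t 2.25 pos [ 0.4812 -0.2983  0.2607] x [0.953 0.304 0.   ] z [ 0.  0. -1.] F [-0.4  -0.17 -0.43] op 0.553 g 0.0
d tool mm [ 23.2   7.  169.2]
[[0.0, -0.956, -0.294, 0.075], [1.0, -0.0, 0.001, 0.001], [-0.001, -0.294, 0.956, -0.168], [0.0, 0.0, 0.0, 1.0]]
handle 583 [ 506.7 -298.8] [20.7 20.3] 17.7 [ 0.5073 -0.2984  0.1499]
block 3331 [ 506.4 -298.7] [69.3 70.2] 17.8 [ 0.5132 -0.2941  0.0752]
```

View pics/w1.png

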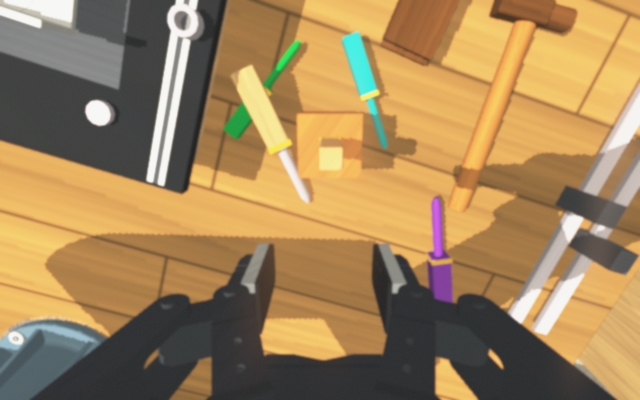

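The wrist picture shows the loose look-alikes lying down. The big wooden one goes from (245,70) to (305,200), beside the block's left edge. The probe is still upright at (331,158). I'll check whether they have settled and how high they lie.

Run:
```python
from h import *
T=rpt();p,d=ctrl.camera('wrist');K,C=cam('wrist',T);cv2.imwrite('pics/w2.png',cv2.resize(p[20:220,200:420,::-1],None,fx=2.7,fy=2.7))
for n,q in dict(bighandle=[(250,85),(262,115),(275,140)],ferr=[(280,148)],rod=[(288,160),(295,178),(303,195)],turq=[(355,45),(370,90),(378,120),(384,142)],green=[(297,45),(270,85),(237,128)],purple=[(437,205),(440,270)]).items():
    for u,v in q: print(n,(u,v),np.round(px(K,C,(u,v),d[v,u])[0],3))
v,u=np.mgrid[0:400,0:640];W=px(K,C,np.c_[u.ravel(),v.ravel()],d.ravel());L=(W-[.5067,-.2988,0])@T[:3,:3]
s=(np.abs(L[:,0])<.1)&(np.abs(L[:,1])<.1)&(W[:,2]>.085)&(W[:,2]<.2)
print('above .085:',s.sum(), np.round(np.percentile(L[s],[0,100],axis=0),3))
```

```text
t 2.3 pos [ 0.4829 -0.2965  0.2606] x [0.952 0.305 0.002] z [ 0.002  0.001 -1.   ] F [-0.18  2.12 -0.26] op 0.551 g 0.0
bighandle (250, 85) [ 0.543 -0.194  0.054]
bighandle (262, 115) [ 0.515 -0.213  0.047]
bighandle (275, 140) [ 0.491 -0.234  0.041]
ferr (280, 148) [ 0.484 -0.242  0.039]
rod (288, 160) [ 0.47  -0.255  0.026]
rod (295, 178) [ 0.449 -0.27   0.021]
rod (303, 195) [ 0.429 -0.286  0.016]
turq (355, 45) [ 0.622 -0.292  0.02 ]
turq (370, 90) [ 0.58  -0.325  0.022]
turq (378, 120) [ 0.551 -0.347  0.017]
turq (384, 142) [ 0.527 -0.364  0.017]
green (297, 45) [ 0.602 -0.227  0.013]
green (270, 85) [ 0.549 -0.208  0.015]
green (237, 128) [ 0.488 -0.183  0.02 ]
purple (437, 205) [ 0.471 -0.462  0.018]
purple (440, 270) [ 0.386 -0.5    0.028]
above .085: 755 [[-0.011 -0.011 -0.152]
 [ 0.011  0.01  -0.085]]
```

View pics/w2.png

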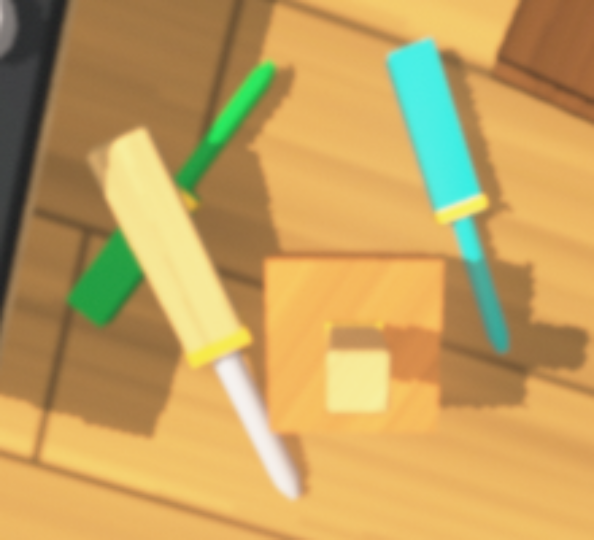

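The look-alikes fell over on their own and lie below z=0.055, so the probe is free and upright at (0.507,-0.299). I'm descending.

Call:
{"method": "apply_moves", "body": {"moves": [{"jaw": 0.55,"offset": [22,9.5,20],"rot": [0,0,0]},{"jaw": 0.55,"offset": [0,0,20],"rot": [0,0,0]},{"jaw": 0.55,"offset": [0,0,20],"rot": [0,0,0]},{"jaw": 0.55,"offset": [0,0,10],"rot": [0,0,0]},{"jaw": 0.55,"offset": [0,0,0],"rot": [0,0,0]}]}}

```text
time_s: 2.98
eef_pos: [0.503, -0.3023, 0.19]
eef_rot: [-0.001, 0.988, 0.153, -0.001]
wrist_force: [0.7, -0.4, -0.8]
opening: 0.552
grasp_force: 0.0
```

```bash
python3 -c "
from h import *
rpt([.5067,-.2988,.0915])"
```

```text
t 2.98 pos [ 0.503  -0.3023  0.19  ] x [ 0.953  0.302 -0.001] z [-0.001  0.001 -1.   ] F [ 0.66 -0.43 -0.82] op 0.552 g 0.0
d tool mm [ 4.7 -2.1 98.5]
```

Call:
{"method": "apply_moves", "body": {"moves": [{"jaw": 0.55,"offset": [4,-2,20],"rot": [0,0,0]},{"jaw": 0.55,"offset": [0,0,18],"rot": [0,0,0]},{"jaw": 0.55,"offset": [0,0,0],"rot": [0,0,0]},{"jaw": 0.55,"offset": [0,0,0],"rot": [0,0,0]},{"jaw": 0.55,"offset": [0,0,0],"rot": [0,0,0]}]}}

```text
time_s: 3.6
eef_pos: [0.5073, -0.2994, 0.1533]
eef_rot: [0.001, 0.988, 0.153, 0.0]
wrist_force: [0.2, -0.5, 0.9]
opening: 0.551
grasp_force: 0.0
```

```bash
python3 -c "
from h import *
for i in range(4):
    rpt([.5067,-.2988,.0915]);T=pose();p,d=ctrl.camera('wrist')
K,C=cam('wrist',T);v,u=np.nonzero(d>0);W=px(K,C,np.c_[u,v],d[v,u]);s=(np.abs(W[:,2]-.15)<.005)&(np.hypot(W[:,0]-.507,W[:,1]+.299)<.025)
A=W[s];print(len(A),np.round(np.median(A,0),4));L=(A-T[:3,3])@T[:3,:3];print(np.round(np.percentile(L*1000,[2,98],axis=0),1))"
```

```text
t 3.6 pos [ 0.5073 -0.2994  0.1533] x [0.953 0.302 0.001] z [ 0.001 -0.001 -1.   ] F [ 0.17 -0.48  0.87] op 0.551 g 0.0
d tool mm [-0.5 -0.9 61.8]
t 3.65 pos [ 0.5073 -0.2994  0.1534] x [0.953 0.302 0.001] z [ 0.001 -0.001 -1.   ] F [-0.13 -0.23 -0.89] op 0.55 g 0.0
d tool mm [-0.4 -0.9 61.9]
t 3.7 pos [ 0.5073 -0.2993  0.1533] x [0.953 0.302 0.001] z [ 0.001 -0.001 -1.   ] F [0.12 0.93 0.44] op 0.545 g 0.0
d tool mm [-0.4 -0.8 61.8]
t 3.75 pos [ 0.5072 -0.2993  0.1532] x [0.953 0.302 0.001] z [ 0.001 -0.001 -1.   ] F [ 0.21 -0.24  0.73] op 0.55 g 0.0
d tool mm [-0.3 -0.7 61.7]
1243 [ 0.5079 -0.2978  0.1499]
[[ -9.7 -11.1   2. ]
 [ 10.1   8.7   7. ]]
```

Call:
{"method": "apply_moves", "body": {"moves": [{"jaw": 0.55,"offset": [0,-1,20],"rot": [0,0,0]},{"jaw": 0.55,"offset": [0,0,20],"rot": [0,0,0]},{"jaw": 0.55,"offset": [0,0,16],"rot": [0,0,0]},{"jaw": 0.55,"offset": [0,0,6],"rot": [0,0,0]},{"jaw": 0.55,"offset": [0,0,0],"rot": [0,0,0]}]}}

```text
time_s: 4.42
eef_pos: [0.5066, -0.2981, 0.0904]
eef_rot: [-0.0, 0.988, 0.153, -0.0]
wrist_force: [0.5, -0.4, 1.0]
opening: 0.552
grasp_force: 0.0
```

Call:
{"method": "apply_moves", "body": {"moves": [{"jaw": 0.3,"offset": [0,0,0],"rot": [0,0,0]},{"jaw": 0.1,"offset": [0,0,0],"rot": [0,0,0]},{"jaw": 0.0,"offset": [0,0,0],"rot": [0,0,0]},{"jaw": 0.0,"offset": [0,0,0],"rot": [0,0,0]},{"jaw": 0.0,"offset": [0,0,0],"rot": [0,0,0]}]}}

```text
time_s: 5.05
eef_pos: [0.5071, -0.2985, 0.0914]
eef_rot: [0.001, 0.988, 0.153, 0.0]
wrist_force: [-0.3, 0.8, 5.8]
opening: 0.24
grasp_force: 60.1
```

```bash
python3 -c "
from h import *
rpt([.5067,-.2988,.0915])"
```

```text
t 5.05 pos [ 0.5071 -0.2985  0.0914] x [0.953 0.302 0.001] z [ 0.001 -0.001 -1.   ] F [-0.27  0.76  5.78] op 0.24 g 60.1
d tool mm [-0.5  0.2 -0.1]
```

Call:
{"method": "apply_moves", "body": {"moves": [{"jaw": 0,"offset": [0,0,-10],"rot": [0,0,0]},{"jaw": 0,"offset": [0,0,-20],"rot": [0,0,0]},{"jaw": 0,"offset": [0,0,-30],"rot": [0,0,0]},{"jaw": 0,"offset": [0,0,-30],"rot": [0,0,0]},{"jaw": 0,"offset": [0,0,-30],"rot": [0,0,0]}]}}

```text
time_s: 5.68
eef_pos: [0.5062, -0.2978, 0.2115]
eef_rot: [-0.0, 0.988, 0.153, -0.0]
wrist_force: [-0.0, -0.4, -0.9]
opening: 0.238
grasp_force: 59.3
```

Call:
{"method": "apply_moves", "body": {"moves": [{"jaw": 0,"offset": [0,0,-30],"rot": [0,0,0]},{"jaw": 0,"offset": [0,-20,-15],"rot": [0,0,0]},{"jaw": 0,"offset": [5,-40,0],"rot": [0,0,0]},{"jaw": 0,"offset": [5,-40,0],"rot": [0,0,0]},{"jaw": 0,"offset": [0,-20,0],"rot": [0,0,0]}]}}

```text
time_s: 6.3
eef_pos: [0.4793, -0.1789, 0.2556]
eef_rot: [-0.0, 0.988, 0.154, -0.0]
wrist_force: [0.4, -0.5, -0.4]
opening: 0.236
grasp_force: 59.3
```

Call:
{"method": "apply_moves", "body": {"moves": [{"jaw": 0,"offset": [0,0,0],"rot": [0,0,0]},{"jaw": 0,"offset": [0,0,0],"rot": [0,0,0]},{"jaw": 0,"offset": [0,0,0],"rot": [0,0,0]},{"jaw": 0,"offset": [0,0,0],"rot": [0,0,0]},{"jaw": 0,"offset": [0,0,0],"rot": [0,0,0]}]}}

```text
time_s: 6.92
eef_pos: [0.4798, -0.1811, 0.2554]
eef_rot: [-0.0, 0.988, 0.153, -0.0]
wrist_force: [-0.1, -0.4, -1.2]
opening: 0.237
grasp_force: 59.3
```

Run:
```python
from h import *
T=rpt();p,d=ctrl.camera('wrist');cv2.imwrite('pics/w3.png',p[:,:,::-1]);K,C=cam('wrist',T)
for t in ['button_round','button_square','guard_arm','rtable']:
    for r in ctrl.outline_of('wrist',t)[:2]:
        v,u=np.nonzero(r['region']&(d>0));W=px(K,C,np.c_[u,v],d[v,u]);print(t,round(r['score'],2),np.round(r['position']),len(u),np.round(np.median(W,0),4))
v,u=np.nonzero(d>0);W=px(K,C,np.c_[u,v],d[v,u])
def rect(x0,x1,y0,y1,z0,z1,name):
    s=(W[:,0]>x0)&(W[:,0]<x1)&(W[:,1]>y0)&(W[:,1]<y1)&(W[:,2]>z0)&(W[:,2]<z1);A=W[s]
    if len(A)<5: print(name,len(A));return
    r=cv2.minAreaRect((A[:,:2]*1000).astype(np.float32));print(name,len(A),np.round(r[0],1),np.round(r[1],1),round(r[2],1),np.round(np.median(A,0),4))
rect(.45,.50,-.09,-.04,.0955,.104,'round');rect(.45,.51,.07,.125,.0955,.104,'square');rect(.51,.7,-.1,.13,.148,.16,'lip');rect(.5,.7,-.1,.1,.12,.13,'plate');rect(.5,.65,.07,.15,.129,.137,'hub')
```

```text
t 6.92 pos [ 0.4798 -0.1811  0.2554] x [ 0.953  0.302 -0.   ] z [-0.  0. -1.] F [-0.11 -0.42 -1.21] op 0.237 g 59.3
button_round 0.85 [216. 148.] 489 [ 0.4718 -0.0688  0.0979]
button_square 0.63 [48. 91.] 759 [0.4812 0.0926 0.0977]
button_square 0.33 [326. 267.] 5264 [ 0.4873 -0.1803  0.3078]
guard_arm 0.97 [142.  24.] 10015 [5.543e-01 3.000e-04 1.253e-01]
rtable 0.66 [177.  86.] 57957 [ 0.513  -0.0289  0.0905]
round 431 [471.4 -67.9] [23.2 22.6] 59.7 [ 0.4716 -0.0681  0.098 ]
square 640 [480.9  94.5] [22.9 24.7] 12.6 [0.4811 0.094  0.0979]
lip 1659 [538.9  14.4] [140.5   6.1] 89.8 [0.539  0.0157 0.1548]
plate 8082 [566.5  21. ] [155.8  55.2] 88.0 [ 0.5588 -0.0031  0.125 ]
hub 6 [542.1  76.8] [12.  0.] 89.7 [0.5421 0.0766 0.1332]
```

View pics/w3.png

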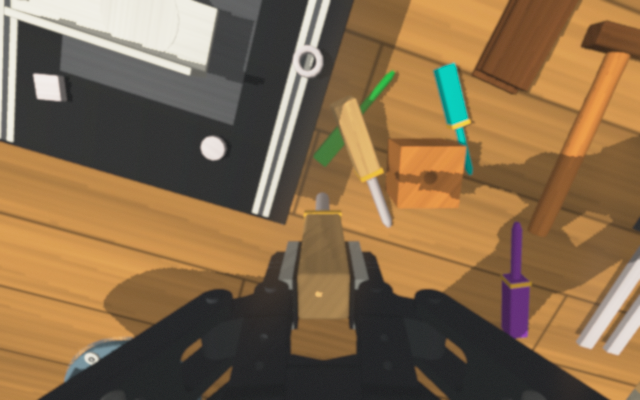

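Probe is held straight (tip at (322,200)), the block is empty, and the round button is at (213,148), world (0.4715,-0.068,0.098). Next is the first touch.

Call:
{"method": "apply_moves", "body": {"moves": [{"jaw": 0,"offset": [7,-30,0],"rot": [0,0,0]},{"jaw": 0,"offset": [8,-35,0],"rot": [0,0,0]},{"jaw": 0,"offset": [7,-30,20],"rot": [0,0,0]},{"jaw": 0,"offset": [4,-15,20],"rot": [0,0,0]},{"jaw": 0,"offset": [0,0,15],"rot": [0,0,0]}]}}

```text
time_s: 7.8
eef_pos: [0.4711, -0.067, 0.1999]
eef_rot: [-0.0, 0.988, 0.154, -0.0]
wrist_force: [0.2, 0.1, -1.1]
opening: 0.238
grasp_force: 59.3
```

Call:
{"method": "apply_moves", "body": {"moves": [{"jaw": 0,"offset": [0,0,6],"rot": [0,0,0]},{"jaw": 0,"offset": [0,0,3],"rot": [0,0,0]},{"jaw": 0,"offset": [0,0,0],"rot": [0,0,0]},{"jaw": 0,"offset": [0,0,0],"rot": [0,0,0]},{"jaw": 0,"offset": [0,0,0],"rot": [0,0,0]}]}}

```text
time_s: 8.43
eef_pos: [0.4716, -0.0682, 0.192]
eef_rot: [0.0, 0.988, 0.153, 0.0]
wrist_force: [0.1, -0.4, -0.8]
opening: 0.238
grasp_force: 59.3
```

```bash
python3 -c "
from h import *
rpt([.4715,-.068,.1804])"
```

```text
t 8.43 pos [ 0.4716 -0.0682  0.192 ] x [0.953 0.302 0.001] z [ 0.001 -0.    -1.   ] F [ 0.13 -0.35 -0.8 ] op 0.238 g 59.3
d tool mm [-0.1 -0.2 11.6]
```

Call:
{"method": "apply_moves", "body": {"moves": [{"jaw": 0,"offset": [0,0,5],"rot": [0,0,0]},{"jaw": 0,"offset": [0,0,3],"rot": [0,0,0]},{"jaw": 0,"offset": [0,0,1],"rot": [0,0,0]},{"jaw": 0,"offset": [0,0,0],"rot": [0,0,0]},{"jaw": 0,"offset": [0,0,0],"rot": [0,0,0]}]}}

```text
time_s: 9.05
eef_pos: [0.4714, -0.068, 0.1827]
eef_rot: [0.0, 0.988, 0.153, 0.0]
wrist_force: [0.6, 0.4, -0.9]
opening: 0.238
grasp_force: 59.3
```

Call:
{"method": "apply_moves", "body": {"moves": [{"jaw": 0,"offset": [0,0,0.5],"rot": [0,0,0]},{"jaw": 0,"offset": [0,0,0.5],"rot": [0,0,0]},{"jaw": 0,"offset": [0,0,0.3],"rot": [0,0,0]},{"jaw": 0,"offset": [0,0,0],"rot": [0,0,0]},{"jaw": 0,"offset": [0,0,0],"rot": [0,0,0]}]}}

```text
time_s: 9.68
eef_pos: [0.4714, -0.068, 0.1813]
eef_rot: [-0.0, 0.988, 0.153, 0.0]
wrist_force: [-0.6, -0.2, -0.4]
opening: 0.236
grasp_force: 59.3
```

Call:
{"method": "apply_moves", "body": {"moves": [{"jaw": 0,"offset": [0,0,0.4],"rot": [0,0,0]},{"jaw": 0,"offset": [0,0,0.4],"rot": [0,0,0]},{"jaw": 0,"offset": [0,0,0],"rot": [0,0,0]},{"jaw": 0,"offset": [0,0,0],"rot": [0,0,0]},{"jaw": 0,"offset": [0,0,0],"rot": [0,0,0]}]}}

```text
time_s: 10.3
eef_pos: [0.4714, -0.068, 0.1805]
eef_rot: [0.0, 0.988, 0.153, 0.0]
wrist_force: [0.1, 0.2, -0.6]
opening: 0.239
grasp_force: 59.3
```

Call:
{"method": "apply_moves", "body": {"moves": [{"jaw": 0,"offset": [0,0,0.3],"rot": [0,0,0]},{"jaw": 0,"offset": [0,0,0.3],"rot": [0,0,0]},{"jaw": 0,"offset": [0,0,0],"rot": [0,0,0]},{"jaw": 0,"offset": [0,0,0],"rot": [0,0,0]},{"jaw": 0,"offset": [0,0,0],"rot": [0,0,0]}]}}

```text
time_s: 10.92
eef_pos: [0.4715, -0.068, 0.1802]
eef_rot: [0.0, 0.988, 0.153, 0.0]
wrist_force: [-0.9, 0.1, 4.5]
opening: 0.238
grasp_force: 60.0
```

Round button touched at about 5 N. On to the square one.

Call:
{"method": "apply_moves", "body": {"moves": [{"jaw": 0,"offset": [0,0,-10],"rot": [0,0,0]},{"jaw": 0,"offset": [0,0,-10],"rot": [0,0,0]},{"jaw": 0,"offset": [12,-30,0],"rot": [0,0,0]},{"jaw": 0,"offset": [12,-30,0],"rot": [0,0,0]},{"jaw": 0,"offset": [12,-32,0],"rot": [0,0,0]}]}}

```text
time_s: 11.55
eef_pos: [0.4782, 0.0313, 0.2006]
eef_rot: [0.0, 0.988, 0.153, 0.0]
wrist_force: [0.4, 0.0, -0.8]
opening: 0.23
grasp_force: 59.6
```

Call:
{"method": "apply_moves", "body": {"moves": [{"jaw": 0,"offset": [12,-32,0],"rot": [0,0,0]},{"jaw": 0,"offset": [10,-27,0],"rot": [0,0,0]},{"jaw": 0,"offset": [0,0,8],"rot": [0,0,0]},{"jaw": 0,"offset": [0,0,5],"rot": [0,0,0]},{"jaw": 0,"offset": [0,0,0],"rot": [0,0,0]}]}}

```text
time_s: 12.18
eef_pos: [0.4806, 0.0926, 0.1863]
eef_rot: [-0.0, 0.988, 0.152, -0.001]
wrist_force: [0.1, 0.1, -0.0]
opening: 0.236
grasp_force: 59.3
```

Call:
{"method": "apply_moves", "body": {"moves": [{"jaw": 0,"offset": [0,0,2],"rot": [0,0,0]},{"jaw": 0,"offset": [0,0,2],"rot": [0,0,0]},{"jaw": 0,"offset": [0,0,0.5],"rot": [0,0,0]},{"jaw": 0,"offset": [0,0,0],"rot": [0,0,0]},{"jaw": 0,"offset": [0,0,0],"rot": [0,0,0]}]}}

```text
time_s: 12.8
eef_pos: [0.481, 0.0935, 0.1825]
eef_rot: [0.0, 0.988, 0.153, 0.0]
wrist_force: [0.7, 1.2, -0.1]
opening: 0.237
grasp_force: 59.3
```

```bash
python3 -c "
from h import *
rpt([.481,.094,.1804])"
```

```text
t 12.8 pos [0.481  0.0935 0.1825] x [0.953 0.303 0.   ] z [ 0. -0. -1.] F [ 0.71  1.2  -0.05] op 0.237 g 59.3
d tool mm [ 0.1 -0.5  2.1]
```

Call:
{"method": "apply_moves", "body": {"moves": [{"jaw": 0,"offset": [0,0,0.7],"rot": [0,0,0]},{"jaw": 0,"offset": [0,0,0.6],"rot": [0,0,0]},{"jaw": 0,"offset": [0,0,0.5],"rot": [0,0,0]},{"jaw": 0,"offset": [0,0,0.3],"rot": [0,0,0]},{"jaw": 0,"offset": [0,0,0],"rot": [0,0,0]}]}}

```text
time_s: 13.42
eef_pos: [0.481, 0.0935, 0.1803]
eef_rot: [-0.0, 0.988, 0.153, -0.0]
wrist_force: [-0.1, 0.1, -0.5]
opening: 0.236
grasp_force: 59.3
```

Call:
{"method": "apply_moves", "body": {"moves": [{"jaw": 0,"offset": [0,0,0.3],"rot": [0,0,0]},{"jaw": 0,"offset": [0,0,0],"rot": [0,0,0]},{"jaw": 0,"offset": [0,0,0],"rot": [0,0,0]},{"jaw": 0,"offset": [0,0,0],"rot": [0,0,0]},{"jaw": 0,"offset": [0,0,0],"rot": [0,0,0]}]}}

```text
time_s: 14.05
eef_pos: [0.4811, 0.0935, 0.1802]
eef_rot: [0.0, 0.988, 0.153, 0.0]
wrist_force: [-0.5, -0.0, 3.2]
opening: 0.234
grasp_force: 59.9
```

Square button touched at about 3.5 N. Planning the guard arc.

Run:
```python
from h import *
T=rpt();H=np.array([.5645,.1045]);y0=np.radians(-.4)
def c(th,g=5): 
    a=np.radians(th)+y0;return np.r_[H+np.array([[np.cos(a),-np.sin(a)],[np.sin(a),np.cos(a)]])@np.array([-.028-g/1000,-.135]),.2]
P=[np.r_[T[:2,3],.2],np.r_[.5,.03,.2],c(0,22),c(0,7)]+[c(t) for t in range(0,46,5)]
R3=T[:3,:3];a=T[:3,3]
for p in P: print(np.round(p,4),np.round(1000*R3.T@(p-a),1));a=p
```

```text
t 14.05 pos [0.4811 0.0935 0.1802] x [0.953 0.302 0.   ] z [ 0.  0. -1.] F [-0.51 -0.03  3.2 ] op 0.234 g 59.9
[0.4811 0.0935 0.2   ] [  0.    0.  -19.8]
[0.5  0.03 0.2 ] [-1.2 66.3  0. ]
[ 0.5136 -0.0301  0.2   ] [-5.3 61.4  0. ]
[ 0.5286 -0.0303  0.2   ] [14.3  4.6  0. ]
[ 0.5306 -0.0303  0.2   ] [1.9 0.6 0. ]
[ 0.5424 -0.0327  0.2   ] [10.6  5.9  0. ]
[ 0.5545 -0.0341  0.2   ] [11.1  5.   0. ]
[ 0.5666 -0.0345  0.2   ] [11.4  4.   0. ]
[ 0.5787 -0.0337  0.2   ] [11.8  3.   0. ]
[ 0.5907 -0.032   0.2   ] [12.   1.9  0. ]
[ 0.6025 -0.0292  0.2   ] [12.1  0.9  0. ]
[ 0.614  -0.0254  0.2   ] [12.1 -0.2  0. ]
[ 0.6251 -0.0206  0.2   ] [12.1 -1.2  0. ]
[ 0.6358 -0.0148  0.2   ] [11.9 -2.3  0. ]
```

Call:
{"method": "apply_moves", "body": {"moves": [{"jaw": 0,"offset": [0,0,-10],"rot": [0,0,0]},{"jaw": 0,"offset": [0,0,-10],"rot": [0,0,0]},{"jaw": 0,"offset": [-1,33,0],"rot": [0,0,0]},{"jaw": 0,"offset": [0,33,0],"rot": [0,0,0]},{"jaw": 0,"offset": [-2.5,30,0],"rot": [0,0,0]}]}}

```text
time_s: 14.68
eef_pos: [0.5073, -0.0001, 0.2008]
eef_rot: [0.0, 0.988, 0.153, 0.001]
wrist_force: [-0.2, 0.7, -0.2]
opening: 0.238
grasp_force: 59.3
```

Call:
{"method": "apply_moves", "body": {"moves": [{"jaw": 0,"offset": [-3,31.5,0],"rot": [0,0,0]},{"jaw": 0,"offset": [0,0,0],"rot": [0,0,0]},{"jaw": 0,"offset": [0,0,0],"rot": [0,0,0]},{"jaw": 0,"offset": [0,0,0],"rot": [0,0,0]},{"jaw": 0,"offset": [0,0,0],"rot": [0,0,0]}]}}

```text
time_s: 15.3
eef_pos: [0.5132, -0.0293, 0.2001]
eef_rot: [-0.0, 0.988, 0.154, 0.0]
wrist_force: [-0.5, -0.0, -0.3]
opening: 0.236
grasp_force: 59.5
```

Run:
```python
from h import *
T=rpt([.5286,-.0303,.2]);p,d=ctrl.camera('wrist');cv2.imwrite('pics/w4.png',p[:,:,::-1]);K,C=cam('wrist',T)
v,u=np.nonzero(d>0);W=px(K,C,np.c_[u,v],d[v,u])
s=(W[:,0]>.5)&(W[:,0]<.6)&(W[:,1]>-.1)&(W[:,1]<.1)&(W[:,2]>.151)&(W[:,2]<.158);A=W[s]
r=cv2.minAreaRect((A[:,:2]*1000).astype(np.float32));print('lip',len(A),np.round(r[0],1),np.round(r[1],1),round(r[2],1))
```

```text
t 15.3 pos [ 0.5132 -0.0293  0.2001] x [0.953 0.303 0.   ] z [ 0.  0. -1.] F [-0.5  -0.02 -0.3 ] op 0.236 g 59.5
d tool mm [14.3  5.7  0.1]
lip 2090 [527.4  15. ] [140.1  29.7] 89.6
```

View pics/w4.png

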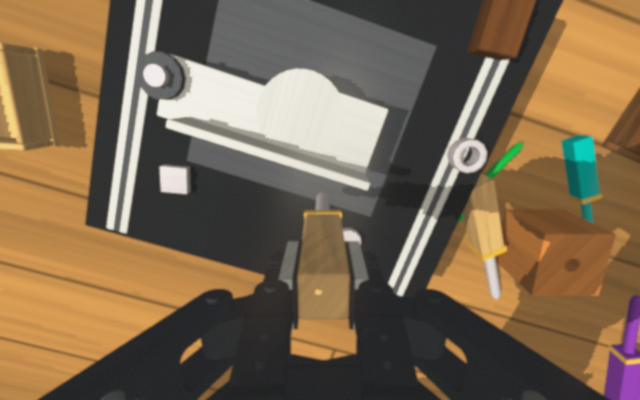

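The probe stands in front of the lip; its tip at (321,200) is just short of it, and nothing is in the way. Starting the push.

Call:
{"method": "apply_moves", "body": {"moves": [{"jaw": 0,"offset": [8,2.7,0],"rot": [0,0,0]},{"jaw": 0,"offset": [6.3,2.7,0],"rot": [0,0,0]},{"jaw": 0,"offset": [2,0.6,0],"rot": [0,0,0]},{"jaw": 0,"offset": [5.3,3,0],"rot": [0,0,0]},{"jaw": 0,"offset": [5.3,2.9,0],"rot": [0,0,0]}]}}

```text
time_s: 15.98
eef_pos: [0.5428, -0.0332, 0.1998]
eef_rot: [-0.0, 0.988, 0.153, -0.0]
wrist_force: [-1.3, 0.0, -0.8]
opening: 0.237
grasp_force: 59.3
```

Call:
{"method": "apply_moves", "body": {"moves": [{"jaw": 0,"offset": [11.1,5,0],"rot": [0,0,0]},{"jaw": 0,"offset": [11.4,4,0],"rot": [0,0,0]},{"jaw": 0,"offset": [11.8,3,0],"rot": [0,0,0]},{"jaw": 0,"offset": [12,1.9,0],"rot": [0,0,0]},{"jaw": 0,"offset": [0,0,0],"rot": [0,0,0]}]}}

```text
time_s: 16.6
eef_pos: [0.5917, -0.0325, 0.1998]
eef_rot: [0.0, 0.988, 0.153, 0.0]
wrist_force: [-0.9, 0.6, 0.5]
opening: 0.236
grasp_force: 59.5
```

```bash
python3 -c "
from h import *
rpt([.5907,-.032,.2])"
```

```text
t 16.6 pos [ 0.5917 -0.0325  0.1998] x [ 0.953  0.303 -0.   ] z [ 0. -0. -1.] F [-0.87  0.64  0.55] op 0.236 g 59.5
d tool mm [-0.9 -0.8 -0.2]
```

Call:
{"method": "apply_moves", "body": {"moves": [{"jaw": 0,"offset": [12,0.9,0],"rot": [0,0,0]},{"jaw": 0,"offset": [12,-0.2,0],"rot": [0,0,0]},{"jaw": 0,"offset": [12,-1.2,0],"rot": [0,0,0]},{"jaw": 0,"offset": [10,-2.5,0],"rot": [0,0,0]},{"jaw": 0,"offset": [0,0,0],"rot": [0,0,0]}]}}

```text
time_s: 17.23
eef_pos: [0.6346, -0.0155, 0.2]
eef_rot: [0.0, 0.988, 0.153, 0.0]
wrist_force: [-0.5, -0.7, -0.4]
opening: 0.236
grasp_force: 59.5
```

Call:
{"method": "apply_moves", "body": {"moves": [{"jaw": 0,"offset": [0,0,0],"rot": [0,0,0]},{"jaw": 0,"offset": [0,0,0],"rot": [0,0,0]},{"jaw": 0,"offset": [0,0,0],"rot": [0,0,0]},{"jaw": 0,"offset": [0,0,0],"rot": [0,0,0]},{"jaw": 0,"offset": [0,0,0],"rot": [0,0,0]}]}}

```text
time_s: 17.85
eef_pos: [0.6339, -0.0158, 0.2001]
eef_rot: [0.0, 0.988, 0.153, 0.0]
wrist_force: [0.5, -1.3, -0.0]
opening: 0.236
grasp_force: 59.4
```

Run:
```python
from h import *
T=rpt([.6358,-.0148,.2])
S={}
for n in ['wrist','top','scene']:
    p,d=ctrl.camera(n);K,C=cam(n,T);S[n]=p
    rs=ctrl.outline_of(n,'guard_arm')
    if not rs: print(n,'none');continue
    v,u=np.nonzero(cv2.dilate(rs[0]['region'].astype(np.uint8),np.ones((5,5)))&(d>0));W=px(K,C,np.c_[u,v],d[v,u])
    for nm,a,b in [('lip',.152,.157),('plate',.123,.1275)]:
        A=W[(W[:,2]>a)&(W[:,2]<b)]
        if len(A)<10: print(n,nm,len(A));continue
        for i in range(2):
            l=cv2.fitLine((A[:,:2]).astype(np.float32),cv2.DIST_HUBER,0,.001,.001).ravel()
            q=np.abs((A[:,:2]-l[2:])@[-l[1],l[0]]); A=A[q<(.006 if nm=='lip' else .05)]
        r=cv2.minAreaRect((A[:,:2]*1000).astype(np.float32))
        print(n,nm,len(A),'line dir',np.round(np.degrees(np.arctan2(l[1],l[0]))%180-90,1),'pt',np.round(l[2:],4),'rect',np.round(r[0],1),np.round(r[1],1),round(r[2],1))
cv2.imwrite('pics/f.png',np.hstack([cv2.resize(S['wrist'],(400,250)),cv2.resize(S['scene'][100:300,200:520],(400,250))])[:,:,::-1])
```

```text
t 17.85 pos [ 0.6339 -0.0158  0.2001] x [0.953 0.302 0.   ] z [ 0. -0. -1.] F [ 0.48 -1.27 -0.05] op 0.236 g 59.4
d tool mm [ 2.1 -0.4  0.1]
wrist lip 1674 line dir 43.3 pt [0.6103 0.02  ] rect [607.2  21.9] [  8.2 140. ] 43.0
wrist plate 11396 line dir 48.2 pt [0.6288 0.0391] rect [622.   49.5] [ 63.3 160.5] 43.6
top lip 26 line dir 41.4 pt [0.6182 0.0134] rect [620.9   9.5] [ 5.8 36.1] 41.8
top plate 186 line dir 4.7 pt [0.6395 0.0293] rect [640.3  33. ] [67.5 41.4] 79.3
scene lip 44 line dir 41.7 pt [ 0.631  -0.0051] rect [616.8  10.1] [  5.9 112.9] 42.5
scene plate 681 line dir 47.6 pt [0.6308 0.0333] rect [623.6  44.5] [ 66.5 157.1] 37.5
```

View pics/f.png

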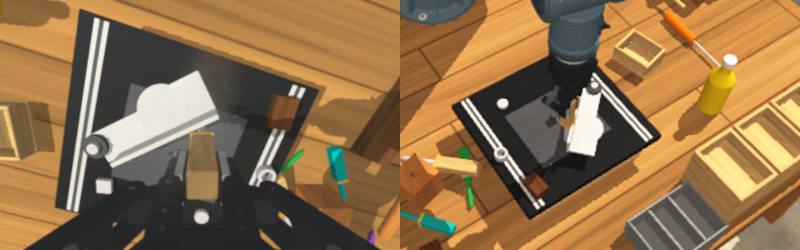

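The guard is at about 43.7° open and the probe rests on the lip, with fingers well above it. I'm nudging it about 1.1° further.

Call:
{"method": "apply_moves", "body": {"moves": [{"jaw": 0,"offset": [2.6,-0.5,0],"rot": [0,0,0]},{"jaw": 0,"offset": [0,0,0],"rot": [0,0,0]},{"jaw": 0,"offset": [0,0,0],"rot": [0,0,0]},{"jaw": 0,"offset": [0,0,0],"rot": [0,0,0]},{"jaw": 0,"offset": [0,0,0],"rot": [0,0,0]}]}}

```text
time_s: 18.77
eef_pos: [0.6361, -0.0144, 0.2]
eef_rot: [-0.0, 0.988, 0.153, -0.0]
wrist_force: [-1.1, 0.1, 0.0]
opening: 0.235
grasp_force: 59.4
```

Run:
```python
from h import *
T=rpt([.6358,-.0148,.2])
K=ctrl.camera_params('wrist')['K'];p,d=ctrl.camera('wrist');K,C=cam('wrist',T)
W=pts(d,K,C)
m=ctrl.outline_of('wrist','guard_arm')[0]['region'];v,u=np.nonzero(m&(d>0));G=px(K,C,np.c_[u,v],d[v,u])
def ln(A,t):
    for i in range(4):
        l=cv2.fitLine(A[:,:2].astype(np.float32),cv2.DIST_HUBER,0,.001,.001).ravel();A=A[np.abs((A[:,:2]-l[2:])@[-l[1],l[0]])<t]
    return round(np.degrees(np.arctan2(l[1],l[0]))%180-90,2),len(A),np.round(l[2:],4)
A=G[(G[:,2]>.152)&(G[:,2]<.157)];print('lip',ln(A,.005),cv2.minAreaRect((A[:,:2]*1000).astype(np.float32)))
A=G[(G[:,2]>.129)&(G[:,2]<.136)]
# table yaw: white slot lines / table near+far edges via lower contour
s=(np.abs(W[:,2]-.0905)<.004);B=W[s];r=[]
for lo,hi in [(-.08,.0)]:
    e=[]
    for y in np.arange(-.1,.13,.005):
        k=B[np.abs(B[:,1]-y)<.0025]
        if len(k)>20: e.append([k[:,0].max(),y,0])
    e=np.array(e);print('far edge',ln(e,.003),len(e))
e=[]
for x in np.arange(.45,.7,.005):
    k=B[(np.abs(B[:,0]-x)<.0025)&(B[:,1]>.05)]
    if len(k)>20: e.append([x,k[:,1].max(),0])
print('left edge',ln(np.array(e),.003))
```

```text
t 18.77 pos [ 0.6361 -0.0144  0.2   ] x [ 0.953  0.302 -0.   ] z [-0.  0. -1.] F [-1.1   0.15  0.01] op 0.235 g 59.4
d tool mm [-0.5  0.3  0. ]
lip (np.float32(44.45), 1632, array([0.612, 0.021], dtype=float32)) ((609.5508422851562, 22.835430145263672), (6.636713981628418, 139.29974365234375), 44.3689079284668)
far edge (np.float32(-0.12), 46, array([ 0.7188, -0.0035], dtype=float32)) 46
left edge (np.float32(-89.97), 50, array([0.5725, 0.1691], dtype=float32))
```

The guard measures 44.5–45° open against the table edges, and the model gives 45.2°. The tip is about 27 mm above the table top and the hold is steady.

```bash
python3 -c "
from h import *
rpt();print(ctrl.hand_in())"
```

```text
t 18.88 pos [ 0.6362 -0.0144  0.2   ] x [0.953 0.302 0.   ] z [ 0.  0. -1.] F [-1.28 -1.04  0.27] op 0.237 g 59.4
the job is handed in; nothing more can be done
None
```

Job handed in at 18.9 s: the probe touched the round button (about 5 N) and then the square one (about 3.5 N), and it now holds the guard about 45° open with its tip about 27 mm above the table top; the loose look-alike probes fell over early in the run, with no contact force recorded on the arm.

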